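# Undo the left-hand hub nut and take the empty reel off the bench reel stand

### The arm

A 7-joint arm with a two-finger parallel gripper is mounted at the origin on the work surface. World frame = base frame: x ahead of the robot, y to its left, z up, the work surface at z = 0. Lengths are in mm, angles in degrees, forces in N, time in s.
With the tool pointing down it reaches from about 425 to 1025 mm from the base axis. Payload 3.6 kg.
Tool frame: the origin (TCP) lies at the very end of the fingers, on their centre line; the grasp point (between the pads) lies 19 mm behind it (arm.grip_depth is the distance from the TCP to the grasp point, in mm); z points along the fingers, y is the line along which they close (so a half turn about z gives the same grasp; the last joint's range is limited). The gripper opens to 85 mm and grips with 20 to 120 N. Pads are 22 mm wide; open, the fingers measure 114 mm over their backs; the gripper's body (76 mm by 85 mm) begins 54 mm behind the grasp point. The pads swing forward as they close: fully open they stand 13 mm farther back than shut.
Start: joints at [-70.56, 33.873, 2.773, 92.16, -1.908, 54.013, -1.931], TCP at [304.071, 658.157, 231.302] pointing down, gripper open.
Joint ranges: [-153.93, 153.93], [-27.13, 128.08], [-72.61, 78.16], [10.71, 143.7], [-87.88, 267.88], [4.46, 118.87], [-176.78, 176.78]. Speed limits (degrees/s): [147.25, 147.25, 180, 180, 180, 180, 180].

### API

Orientations are given as [roll, pitch, yaw] about the fixed x, y, z axes, in that order (R = Rz(yaw) Ry(pitch) Rx(roll)).
In Python, from cell import arm, vision, order, monitor gives the robot as it stands (arm), with the cameras (vision), the job (order) and the readings (monitor).
- The arm moves only by the shell command python3 shift.py 'ROWS' [OPENING] [FORCE]. ROWS is 1 to 5 rows, one to a line, with the numbers parted by spaces; each row has 6 numbers: dx, dy, dz in mm, then a rotation vector rx, ry, rz in degrees; each row is the pose to reach, as a shift and turn from the pose commanded when the command began, along the tool's axes at that moment; what a row does not reach only later rows make up. A row lasts 1/12 s, in which the tool goes at most 41.7 mm and 7.16 degrees, less where a joint would pass 70% of its speed; a pose out of reach is approached as far as the arm can. OPENING is the opening from 0.0 (shut) to 1.0 (fully open), set as the command begins (- or left out keeps the last). The fingers move at their own pace and stop on an object; FORCE is the grip in N (left out, the last holds). Time passes only in rows, so rows that do not move let the fingers close. It prints the time, the measured TCP pose, the force, the opening and the grip force at its end. Input that does not fit is refused with a message, and nothing moves.
- monitor.observe(): the state, without advancing time (a new reading comes with each control period).
- vision.snapshot(name): name is "scene" or "top" or "wrist"; returns the picture (420x560x3 uint8, blue, green, red); there is no depth.
- vision.calibration(name): a dict with "camera_matrix" (3x3 intrinsics, pixels), "extrinsics" (4x4, takes a point from camera to world coordinates). Camera axes: x right, y down, z forward; pixel columns grow to the right and rows downward; lengths in mm; the calibration is good to about 2 mm. A picture is of the moment at which its call begins: read the wrist's pose just before it. calibration takes no time and is no camera call; for the wrist camera it gives the pose at the moment of the call.
- order.hand_in(): hands the job in; it is judged then, once.
The state is a dict: "t": time; "joint_pos": joint angles; "dq": joint speeds; "tau": joint torques, N m; "eef_pos": TCP position; "orientation": TCP orientation; "wrist_force": force on the tool from outside, world axes, zero at the start; "moment": the same for the moment, N m; "grip_width": opening from 0.0 (shut) to 1.0 (fully open); "grasp_force": force on a finger pad.
Only numpy, scipy, OpenCV 4.12 (cv2) and the standard library are available. Lean on these libraries where they do the work, as an engineer would, in place of code of your own. Each camera call takes 0.05 s, during which the arm holds its last target. There are 200 camera calls.

### The job

Take the empty plastic reel off the bench reel stand. Its hub nut has a left-hand thread: undo it by turning clockwise seen from above, feeling that it eases rather than tightens, never screwing or leaning it further down and never hauling it against its thread, and lay it in the steel dish. Then lift the reel off the post and set it down flat in the shallow cardboard tray, dropping neither and leaving the other things on the bench alone.

Things in the scene. Friction and masses are not known exactly. Their poses are not given: they have to be found in the camera images.
- stand: Bench reel stand, fixed: grey foot plate 150 mm across, 12 mm thick, and upright steel post 36 mm in diameter that does not turn. Origin: centre of the foot's underside on the bench, z up the post axis. The foot's yaw varies and says nothing about the nut.
- post_top (a point): Middle of the post's top end, 103.5 mm above the bench. The uppermost 20 mm of the post carry a coarse left-hand thread on a 29 mm core; below 80 mm the post is plain. Load-free, the nut has about 2.5 mm of up-and-down play on it.
- nut: Black plastic hub nut on top of the reel: hexagonal ring 52 mm across flats, 60 over corners, 26 high, 45 g. Origin: centre of its underside, 82 to 84.5 mm up at the start. Its x axis is square to a pair of flats; the others lie at 60 and 120 degrees. A 30 N grip holds it. Clockwise from above (yaw falling) it climbs and comes off within one turn; turn about 80 degrees a grip.
- nut_top (a point): Middle of the nut's top face, 26 mm above its underside. The sprung disc under the reel loads the nut upward with 10 to 20 N. Clockwise takes 0.1 to 0.4 N m at first and eases within a grip or two to almost nothing; the other way it stays stiff. It climbs some mm in each grip: let the hand follow by feel. Still on its thread it lifts no more than its play.
- reel: Empty grey plastic reel on the post, 180 to 310 g, 61 mm high: two flanges 156 mm across and 4 thick on a core of 56 mm outside and 39 mm inside diameter (1.5 mm play all round). Origin: centre of its underside, z up; 21 to 23.5 mm above the bench at the start, about 25.5 when the nut is slack. Lift it straight until the underside is above the post.
- collar (a point): Top of the reel's core, on its axis, 61 mm above its underside. The core stands 14 mm out of the upper flange (flange top 47 mm above the underside) as a round collar 56 mm across: the place to grip the reel once the nut is off. A 30 N grip holds it.
- drag_disc (a joint): Sprung friction disc under the reel, sliding along the post (m, up positive): 0 to 0.0025 at the start, about 0.0045 (upper stop) when the nut is slack, -0.004 at its lower stop. It sinks when the nut is tightened or pressed down; spring 3.5 N per mm.
- dish: Fixed square steel parts dish, 130 mm outside, rim 22 mm high, walls and floor 3 mm thick. Origin: centre of its underside on the bench.
- carton: Fixed shallow cardboard tray, 240 mm (its x) by 220 mm (its y) outside, walls 55 mm high, walls and floor 5 mm thick; the reel fits in lying flat. Origin: centre of its underside on the bench.
- tin: Bystander: round tin 74 mm in diameter, 75 mm high, standing on the bench. Origin: centre of its underside.
- cleaner: Bystander: bottle 62 mm in diameter, 160 mm high, standing on the bench. Origin: centre of its underside.
- spanner: Bystander: steel spanner 160 mm long lying on the bench along its own x. Not needed here. Origin: under its middle.

How it is judged:
By the outcome, as a careful person would: the job done as asked, in the order asked, and still so for the second after the job is handed in, with the robot touching nothing.
It also fails if it takes over 72 s, if anything falls off the work surface, if the arm or the gripper's body presses on something with over 40 N, if the wrist force passes 120 N, or if a joint passes its speed limit or range.

## Working session

There is one attempt and no reset: what is moved stays moved. The work goes in short steps, Python scripts to look and compute and a shell command to move; the robot and the scene stay as the last step left them, time stands still between calls to the robot, and variables do not carry over. Pictures are saved under pics/ and viewed, at most 12 in all, crops included, and the job is handed in when it is done.

```bash
ls; mkdir -p pics
python3 - <<'E'
from cell import arm, vision, order, monitor
import cv2,numpy as np
for n in("scene","top"):
    cv2.imwrite(f"pics/{n}0.png",vision.snapshot(n)); c=vision.calibration(n); print(n,np.round(c["camera_matrix"],1).tolist(),np.round(c["extrinsics"],3).tolist())
s=monitor.observe(); print(s["t"],s["eef_pos"],s["orientation"],s["wrist_force"])
E
```

```text
cell.py
pics
shift.py
scene [[395.5, 0.0, 270.6], [0.0, 395.5, 209.8], [0.0, 0.0, 1.0]] [[0.481, 0.687, -0.545, 1062.049], [0.877, -0.371, 0.307, -291.117], [0.009, -0.625, -0.78, 775.714], [0.0, 0.0, 0.0, 1.0]]
top [[473.8, 0.0, 281.7], [0.0, 473.8, 207.6], [0.0, 0.0, 1.0]] [[0.006, -0.995, 0.096, 493.882], [-1.0, -0.007, -0.014, 7.487], [0.015, -0.096, -0.995, 1052.848], [0.0, 0.0, 0.0, 1.0]]
0.1 [303.75160603 657.46371944 230.25872264] [-1.79883038e+02  7.24601204e-03  1.55205454e+02] [-0.7408195   0.26686709  0.22084589]
```

View pics/top0.png

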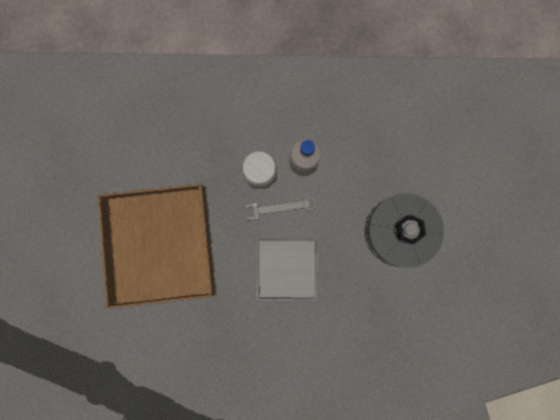

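View pics/scene0.png

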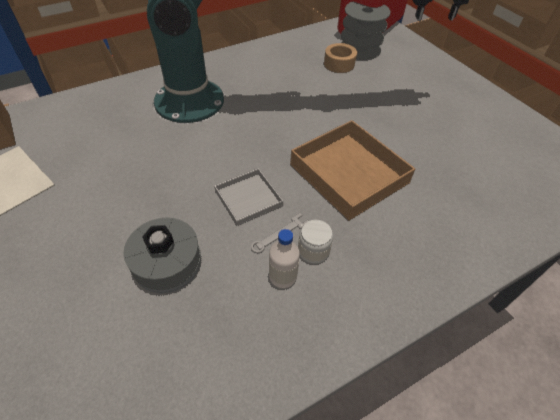

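Top view: nut at about (411,229), reel (406,231), dish (287,269), carton (157,246), tin (259,168), bottle (306,155), spanner (280,209). The scene view agrees. Next I measure them.

```bash
cat > h.py <<'E'
import cv2,numpy as np
from cell import arm, vision, order, monitor
from scipy.spatial.transform import Rotation as R
def cast(n,px,z,cal=None):
    c=cal or vision.calibration(n);K=c["camera_matrix"];T=np.array(c["extrinsics"])
    d=T[:3,:3]@np.linalg.solve(K,[px[0],px[1],1.]);o=T[:3,3]
    return np.round(o+d*(z-o[2])/d[2],1)
def totool(world,yawd=None):
    s=monitor.observe();r=R.from_euler('xyz',s["orientation"],degrees=True)
    return np.round(r.inv().apply(np.array(world)-s["eef_pos"]),1)
E
python3 - <<'E'
from h import *
im=cv2.imread("pics/top0.png");g=cv2.cvtColor(im,6)
def blobs(m,x0,x1,y0,y1):
    k=np.zeros_like(m);k[y0:y1,x0:x1]=m[y0:y1,x0:x1]
    c,_=cv2.findContours(k,0,1);return max(c,key=cv2.contourArea)
# nut
c=blobs((g<28).astype('uint8')*255,385,435,205,250);(u,v),r=cv2.minEnclosingCircle(c)
print("nut",u,v,r,cast("top",(u,v),109),cast("top",(u+r,v),109))
c=blobs((g>70).astype('uint8')*255,398,424,216,243);(u,v),r=cv2.minEnclosingCircle(c);print("post",u,v,r,cast("top",(u,v),103.5))
# dish
hs=cv2.cvtColor(im,cv2.COLOR_BGR2HSV)
m=cv2.inRange(hs,(5,90,30),(25,255,255));c=blobs(m,80,230,170,320);q=cv2.boxPoints(cv2.minAreaRect(c));
print("carton",[cast("top",p,55).tolist() for p in q],np.mean([cast("top",p,55) for p in q],0))
m=cv2.inRange(g,105,255);c=blobs(m,250,325,230,305);q=cv2.boxPoints(cv2.minAreaRect(c));print("dish",q.tolist(),[cast("top",p,3).tolist() for p in q],np.mean([cast("top",p,3) for p in q],0))
print(cast("top",(259,167),75),cast("top",(307,148),160))
cv2.imwrite("pics/crop.png",np.hstack([cv2.resize(im[205:255,380:440],None,fx=6,fy=6,interpolation=2),cv2.resize(cv2.imread("pics/scene0.png")[215:265,130:190],None,fx=6,fy=6,interpolation=2)]))
E
```

```text
nut 403.5 228.0 11.884963989257812 [ 545.7 -250.   109. ] [ 545.9 -273.9  109. ]
post 410.0 229.0 9.486932754516602 [ 544.1 -264.6  103.5]
carton [[616.8, 386.5, 55.0], [640.7, 159.2, 55.0], [401.8, 131.4, 55.0], [379.8, 353.8, 55.0]] [509.775 257.725  55.   ]
dish [[249.99996948242188, 230.0], [323.9999694824219, 230.0], [323.9999694824219, 304.0], [249.99996948242188, 304.0]] [[544.9, 62.4, 3.0], [546.0, -101.7, 3.0], [384.2, -101.2, 3.0], [383.5, 60.4, 3.0]] [464.65  -20.025   3.   ]
[673.1  41.4  75. ] [695.3 -53.2 160. ]
```

View pics/crop.png

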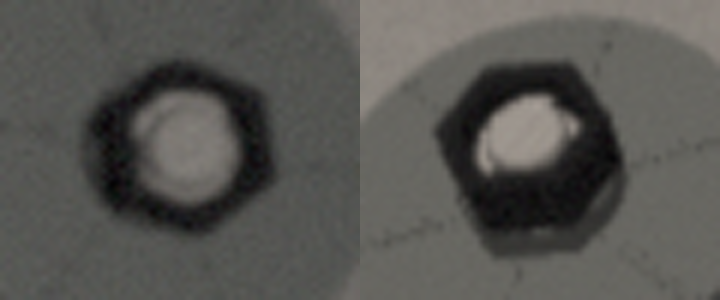

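The crop shows the hexagon centred near (411,229), with one corner pointing almost straight up in the image (world +x). The dish mask failed, so I'll redo it later. Now the shift to a point above the nut.

Run:
```python
from h import *
print(totool([510,100,240]),totool([544,-265,240]))
im=cv2.imread("pics/top0.png");g=cv2.cvtColor(im,6)
e=cv2.GaussianBlur(g,(3,3),0)
print(e[269,250:325].tolist());print(e[230:310,287].tolist());print(e[240,285-30:320].tolist())
```

```text
[-421.  -419.6   -8.8] [-605.  -736.7   -8.2]
[106, 106, 105, 105, 107, 107, 108, 108, 109, 118, 129, 134, 135, 135, 135, 135, 135, 135, 136, 136, 135, 135, 135, 135, 135, 134, 135, 135, 135, 135, 135, 135, 135, 135, 135, 135, 135, 135, 135, 135, 135, 134, 134, 135, 135, 135, 135, 134, 134, 135, 135, 134, 134, 134, 134, 134, 134, 134, 134, 134, 134, 133, 133, 131, 122, 112, 108, 108, 107, 105, 105, 106, 105, 103, 102]
[109, 109, 109, 109, 108, 107, 107, 106, 104, 104, 112, 123, 130, 132, 132, 134, 135, 135, 135, 135, 135, 134, 136, 137, 137, 136, 135, 136, 137, 136, 136, 136, 137, 137, 137, 137, 137, 137, 135, 135, 135, 134, 134, 135, 135, 135, 135, 136, 137, 137, 136, 135, 135, 134, 135, 137, 137, 136, 135, 135, 136, 136, 136, 135, 134, 132, 120, 101, 97, 106, 110, 105, 103, 103, 104, 105, 106, 106, 106, 107]
[104, 105, 105, 104, 103, 105, 107, 107, 107, 108, 107, 106, 106, 106, 107, 107, 106, 106, 107, 107, 108, 109, 109, 109, 110, 112, 111, 110, 111, 111, 111, 112, 112, 112, 112, 112, 112, 113, 113, 113, 113, 113, 113, 113, 112, 112, 113, 113, 114, 114, 113, 112, 110, 109, 108, 107, 108, 110, 110, 105, 101, 100, 102, 103, 103]
```

```bash
python3 shift.py '-28 -28 0 0 0 0
-56 -56 0 0 0 0
-84 -84 0 0 0 0
-112 -112 0 0 0 0
-140 -140 0 0 0 0' 1.0 30; python3 shift.py '-28 -28 0 0 0 0
-56 -56 0 0 0 0
-84 -84 0 0 0 0
-112 -112 0 0 0 0
-140 -140 0 0 0 0'; python3 shift.py '-28 -28 0 0 0 0
-56 -56 0 0 0 0
-84 -84 0 0 0 0
-112 -112 0 0 0 0
-140 -140 0 0 0 0'; python3 shift.py '-19 -32 0 0 0 0
-38 -64 0 0 0 0
-57 -96 0 0 0 0
-76 -128 0 0 0 0
-95 -160 0 0 0 0'; python3 shift.py '-19 -32 0 0 0 0
-38 -64 0 0 0 0
-57 -96 0 0 0 0
-76 -128 0 0 0 0
-90 -156 -9 0 0 0'
python3 - <<'E'
from h import *
s=monitor.observe();print(s["eef_pos"],s["orientation"],s["joint_pos"],totool([544,-265,240]))
c=vision.calibration("wrist");im=vision.snapshot("wrist");cv2.imwrite("pics/w1.png",im);print(c)
print(cast("top",(287,268.5),3),cast("top",(259.5,268.5),3))
E
```

```text
t: 0.52
eef_pos: [372.6, 470.2, 230.8]
orientation: [-179.9, 0.0, 155.2]
wrist_force: [0.1, 0.4, -0.3]
grip_width: 1.005
grasp_force: 0.0
t: 0.93
eef_pos: [440.9, 284.5, 231.1]
orientation: [-180.0, -0.0, 155.2]
wrist_force: [0.7, -0.1, 0.4]
grip_width: 1.0
grasp_force: 0.0
t: 1.35
eef_pos: [509.2, 98.8, 231.2]
orientation: [-180.0, -0.0, 155.2]
wrist_force: [0.8, 1.2, 0.5]
grip_width: 0.998
grasp_force: 0.0
t: 1.77
eef_pos: [527.9, -86.1, 231.1]
orientation: [-180.0, -0.0, 155.2]
wrist_force: [0.7, -0.1, -0.5]
grip_width: 0.999
grasp_force: 0.0
t: 2.18
eef_pos: [543.4, -266.1, 238.6]
orientation: [-179.9, -0.2, 155.1]
wrist_force: [0.6, 0.7, -0.8]
grip_width: 0.997
grasp_force: 0.0
[ 543.36186468 -266.09133481  238.62834262] [-1.79946719e+02 -1.78689393e-01  1.55123422e+02] [ 13.59774558  25.10143113  11.22869484 108.01820748  -6.34904558
  47.65895289  93.21357294] [-0.1  1.3 -1.4]
{'camera_matrix': array([[307.20555585,   0.        , 278.30900207],
       [  0.        , 307.20555585, 208.15120246],
       [  0.        ,   0.        ,   1.        ]]), 'extrinsics': array([[ 4.21427560e-01,  8.71892455e-01,  2.49404006e-01,
         4.80563436e+02],
       [ 9.06860680e-01, -4.04694957e-01, -1.17582733e-01,
        -2.37015062e+02],
       [-1.58695378e-03,  2.75727291e-01, -9.61234593e-01,
         3.80440433e+02],
       [ 0.00000000e+00,  0.00000000e+00,  0.00000000e+00,
         1.00000000e+00]])}
[460.7 -20.    3. ] [460.4  40.5   3. ]
```

View pics/w1.png

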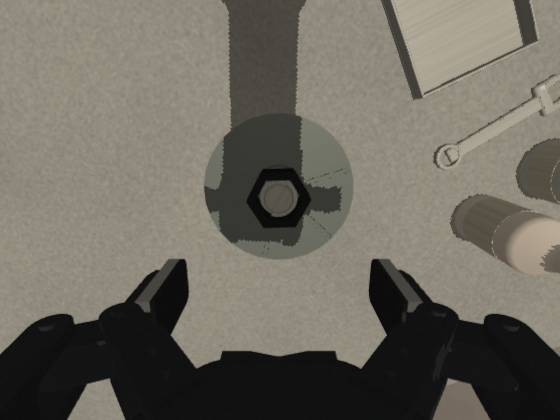

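The wrist view shows the nut's black hexagon centred at about (279,197), with its left and right corners at (247,198) and (311,198). The hand therefore needs about a 30° turn.

```bash
cat >> h.py <<'E'
def nut(im,cal,z,thr=38,win=None):
    g=cv2.cvtColor(im,6);m=(g<thr).astype('uint8')*255
    if win: k=np.zeros_like(m);k[win[2]:win[3],win[0]:win[1]]=m[win[2]:win[3],win[0]:win[1]];m=k
    c=max(cv2.findContours(m,0,1)[0],key=cv2.contourArea)
    p=np.array([cast("wrist",q[0],z,cal)[:2] for q in c],np.float32)
    ctr,r=cv2.minEnclosingCircle(p)
    # flats: support width of hull over direction is least square to a flat pair
    a=np.arange(180);d=np.c_[np.cos(np.radians(a)),np.sin(np.radians(a))]
    w=np.ptp(p@d.T,axis=0);ph=np.angle(np.sum(w*np.exp(-6j*np.radians(a))))
    flat=((180-np.degrees(ph))/6 if False else (-np.degrees(ph)+180)/6)%60
    return np.round(ctr,1),round(r,1),round(flat,1),w.min().round(1),w.max().round(1),a[w.argmin()]
E
python3 - <<'E'
from h import *
im=cv2.imread("pics/w1.png");cal=vision.calibration("wrist")
for t in(25,32,40):
  print(nut(im,cal,109,t,(235,325,155,240)))
g=cv2.cvtColor(im,6);m=((g>55)*255).astype('uint8');k=np.zeros_like(m);k[178:218,258:300]=m[178:218,258:300]
c=max(cv2.findContours(k,0,1)[0],key=cv2.contourArea);(u,v),r=cv2.minEnclosingCircle(c);print(u,v,r,cast("wrist",(u,v),103.5,cal))
print(g[197,235:325].tolist())
E
```

```text
(array([ 544.5, -277.1]), 30.7, np.float64(36.6), np.float64(52.2), np.float64(61.4), np.int64(37))
(array([ 544.6, -277.5]), 31.1, np.float64(36.5), np.float64(52.5), np.float64(62.2), np.int64(37))
(array([ 544.8, -277.1]), 31.3, np.float64(36.1), np.float64(53.2), np.float64(62.6), np.int64(37))
277.6227111816406 196.75767517089844 19.580469131469727 [ 544.1 -277.6  103.5]
[56, 56, 55, 55, 55, 56, 55, 55, 56, 56, 56, 54, 48, 16, 11, 11, 9, 13, 13, 11, 13, 12, 15, 31, 54, 75, 84, 83, 77, 70, 76, 83, 83, 83, 85, 85, 85, 85, 86, 85, 86, 85, 83, 81, 81, 81, 82, 85, 84, 86, 84, 83, 82, 82, 82, 81, 82, 72, 72, 92, 91, 89, 74, 34, 10, 11, 11, 13, 12, 12, 14, 11, 12, 15, 17, 34, 55, 55, 55, 55, 54, 56, 55, 55, 55, 55, 55, 55, 55, 55]
```

```bash
python3 shift.py '0 0 0 0 0 0
0 0 0 0 0 0'
python3 - <<'E'
from h import *
print(cast("scene",(157.5,237.5),103.5),cast("top",(410.8,229.2),103.5))
cal=vision.calibration("wrist");im=vision.snapshot("wrist");cv2.imwrite("pics/w2.png",im)
print(nut(im,cal,109,32,(235,325,155,240)))
s=monitor.observe();r=R.from_euler('xyz',s["orientation"],degrees=True)
E=np.array(cal["extrinsics"]);print(r.inv().apply(E[:3,3]-s["eef_pos"]),(r.inv()*R.from_matrix(E[:3,:3])).as_matrix().round(3),s["eef_pos"])
# dish floor & tin from wrist: dish visible corner; spanner ring vs top
print("ring",cast("wrist",(448,156),5,cal),cast("top",(310,204),5))
print("dish corner",cast("wrist",(417,97),22,cal),cast("top",(316,240),22))
E
```

```text
t: 2.4
eef_pos: [544.2, -264.0, 240.0]
orientation: [180.0, -0.0, 155.1]
wrist_force: [-0.1, 0.9, -0.4]
grip_width: 0.998
grasp_force: 0.0
[ 546.4 -266.2  103.5] [ 543.7 -266.2  103.5]
(array([ 543. , -266.3]), 30.4, np.float64(36.9), np.float64(51.7), np.float64(60.8), np.int64(38))
[  69.23143703   -1.41783787 -141.76986036] [[-0.003 -0.96  -0.279]
 [ 1.    -0.003 -0.002]
 [ 0.001 -0.279  0.96 ]] [ 544.32205497 -262.46567845  239.72800946]
ring [606.9 -66.1   5. ] [603.5 -70.4   5. ]
dish corner [524.1 -86.4  22. ] [523.2 -82.2  22. ]
```

All three cameras agree on (543.5, −266.2), with a flat normal at 37° (the first wrist shot was taken while the arm was still moving). Now I turn −28° in yaw and descend.

Run:
```python
from h import *
print(totool([543.5,-266.2,88]))
```

```text
[ -1.1  -3.9 151.7]
```

```bash
python3 shift.py '0 -2.3 20 0 0 6
0 -2.3 45 0 0 13
0 -2.3 75 0 0 20
0 -2.3 100 0 0 26
0 -2.3 110 0 0 28'; python3 shift.py '0 0 0 0 0 0
0 0 0 0 0 0
0 0 0 0 0 0'
python3 - <<'E'
from h import *
print(totool([543.5,-266.2,88]))
cal=vision.calibration("wrist");im=vision.snapshot("wrist");cv2.imwrite("pics/w3.png",im)
s=monitor.observe();print(s["eef_pos"],s["orientation"],s["joint_pos"])
E
```

```text
t: 2.87
eef_pos: [541.8, -261.7, 126.7]
orientation: [-179.8, -0.4, 127.2]
wrist_force: [-0.9, 0.5, -1.2]
grip_width: 1.004
grasp_force: 0.0
t: 3.12
eef_pos: [544.8, -265.7, 131.7]
orientation: [179.9, 0.1, 127.3]
wrist_force: [-0.1, -0.1, 0.4]
grip_width: 0.998
grasp_force: 0.0
[ 0.5 -1.5 43.7]
[ 544.95134564 -266.03143647  131.9838901 ] [1.79890320e+02 1.45734582e-01 1.27299274e+02] [ 10.60842696  33.54011571  15.81277053 112.70422167 -15.06289723
  35.52490952  73.51673354]
```

View pics/w3.png

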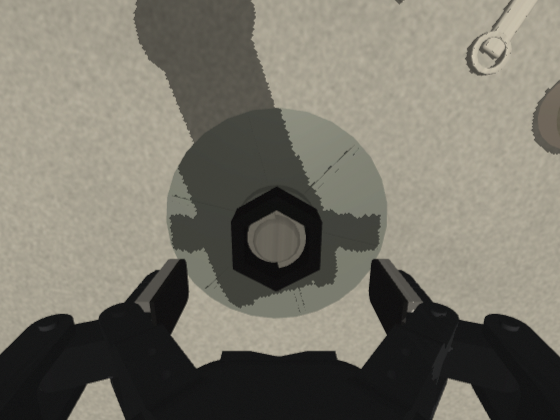

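Flats (u≈232 and 321) are parallel to the pads (187 and 371) and centred. I'll descend and close gently.

```bash
python3 - <<'E'
from h import *
print(nut(cv2.imread("pics/w3.png"),vision.calibration("wrist"),109,32,(225,328,175,300)))
E
python3 shift.py '0 -1 10 0 0 0
0 -1 22 0 0 0
0 -1 33 0 0 0
0 -1 40 0 0 0
0 -1 43 0 0 0'; python3 shift.py '0 0 0 0 0 0
0 0 0 0 0 0
0 0 0 0 0 0'  0.75
python3 - <<'E'
from h import *
print(totool([543.5,-266.2,88]))
E
```

```text
(array([ 543. , -264.9]), 31.9, np.float64(36.9), np.float64(51.4), np.float64(63.7), np.int64(37))
t: 3.58
eef_pos: [541.7, -265.9, 85.4]
orientation: [-179.9, -0.2, 127.2]
wrist_force: [-0.3, 0.7, -0.3]
grip_width: 0.998
grasp_force: 0.0
t: 3.83
eef_pos: [543.1, -266.6, 87.5]
orientation: [180.0, 0.0, 127.2]
wrist_force: [0.0, 0.3, -0.0]
grip_width: 0.749
grasp_force: 0.0
[ 0.1  0.6 -0.5]
```

```bash
python3 shift.py '0 0 0 0 0 0
0 0 0 0 0 0
0 0 0 0 0 0
0 0 0 0 0 0
0 0 0 0 0 0'  0.4 35
python3 - <<'E'
from h import *
s=monitor.observe();print(s["eef_pos"],s["moment"],s["wrist_force"])
cv2.imwrite("pics/s2.png",cv2.resize(vision.snapshot("scene")[150:300,70:270],None,fx=4,fy=4,interpolation=2))
E
```

```text
t: 4.25
eef_pos: [543.9, -266.5, 88.0]
orientation: [179.9, 0.1, 127.2]
wrist_force: [2.0, 0.1, 3.9]
grip_width: 0.596
grasp_force: 39.1
[ 543.85347057 -266.49368825   87.96259434] [ 0.05245463 -0.04457393 -0.09645839] [1.97032812 0.09354854 3.88373391]
```

View pics/s2.png

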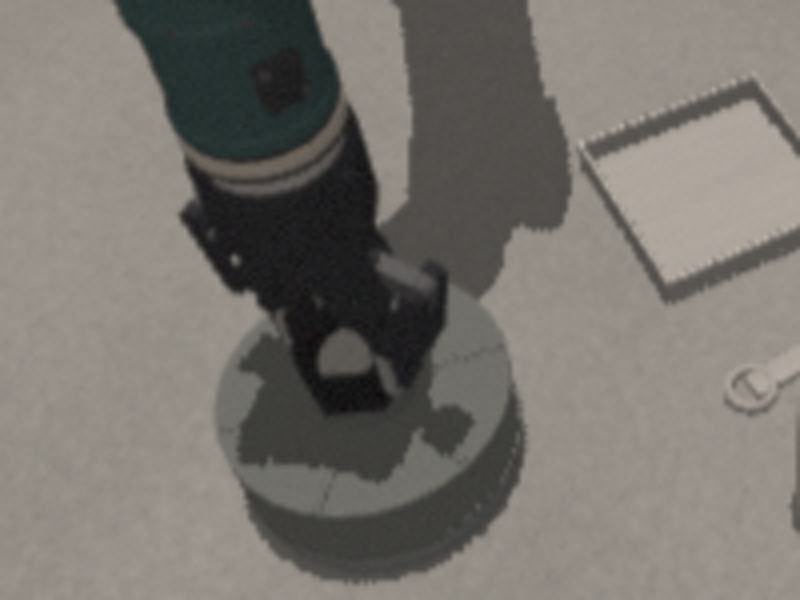

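The nut is held (0.596 ≈ 51 mm), with the hand pushing it down by about 4 N. I'll make a small clockwise test turn, easing upward.

```bash
cat > f.py <<'E'
from h import *
s=monitor.observe();print("F",s["wrist_force"].round(1),"M",s["moment"].round(2),"z",s["eef_pos"].round(1),"yaw",round(s["orientation"][2],1),"g",round(s["grip_width"],3))
E
python3 shift.py '0 0 -0.8 0 0 0
0 0 -1 0 0 2
0 0 -1.1 0 0 4
0 0 -1.2 0 0 6
0 0 -1.3 0 0 8'; python3 f.py; python3 shift.py '0 0 -0.1 0 0 2
0 0 -0.2 0 0 4
0 0 -0.3 0 0 6
0 0 -0.4 0 0 8
0 0 -0.5 0 0 10'; python3 f.py
```

```text
t: 4.72
eef_pos: [543.2, -266.6, 88.5]
orientation: [-180.0, 0.0, 119.1]
wrist_force: [3.6, -0.9, -2.5]
grip_width: 0.597
grasp_force: 38.5
F [ 3.6 -0.9 -2.5] M [-0.31 -0.61  0.37] z [ 543.2 -266.6   88.5] yaw 119.1 g 0.597
t: 5.13
eef_pos: [542.8, -266.0, 88.9]
orientation: [-180.0, -0.0, 109.0]
wrist_force: [3.7, 0.5, -4.4]
grip_width: 0.599
grasp_force: 38.2
F [ 3.7  0.5 -4.4] M [-0.11 -0.75  0.29] z [ 542.8 -266.    88.9] yaw 109.0 g 0.599
```

```bash
python3 shift.py '0 0 0 0 0 2.5
0 0 0 0 0 5
0 0 0 0 0 7.5
0 0 0 0 0 10
0 0 0 0 0 12'|grep wrist; python3 f.py; python3 shift.py '0 0 0 0 0 2.5
0 0 -0.1 0 0 5
0 0 -0.2 0 0 7.5
0 0 -0.3 0 0 10
0 0 -0.4 0 0 12' |grep wrist; python3 f.py
```

```text
wrist_force: [4.1, 1.2, -0.9]
F [ 4.1  1.2 -0.9] M [ 0.16 -0.73  0.27] z [ 543.4 -265.5   89.3] yaw 97.0 g 0.597
wrist_force: [3.7, -0.2, -1.5]
F [ 3.7 -0.2 -1.5] M [ 0.1  -0.56  0.26] z [ 543.2 -265.7   89.8] yaw 85.0 g 0.603
```

```bash
python3 shift.py '0 0 0 0 0 4
0 0 -0.1 0 0 8
0 0 -0.2 0 0 12
0 0 -0.3 0 0 16
0 0 -0.5 0 0 20'|grep wrist; python3 f.py; python3 shift.py '0 0 -0.1 0 0 4
0 0 -0.2 0 0 8
0 0 -0.4 0 0 12
0 0 -0.5 0 0 16
0 0 -0.6 0 0 20' |grep wrist; python3 f.py
```

```text
wrist_force: [3.6, 0.7, 0.5]
F [3.6 0.7 0.5] M [ 0.04 -0.5   0.16] z [ 543.1 -266.    90.6] yaw 64.9 g 0.598
wrist_force: [3.1, 0.1, 1.8]
F [3.1 0.1 1.8] M [ 0.12 -0.52  0.12] z [ 543.2 -266.    91.3] yaw 44.8 g 0.598
```

It eases (0.37 → 0.12 N m). Release, swing back 60°, regrip.

```bash
python3 shift.py '0 0 0 0 0 0
0 0 0 0 0 0
0 0 0 0 0 0
0 0 0 0 0 -5
0 0 0 0 0 -10' 0.85|grep -A1 wrist;python3 f.py; python3 shift.py '0 0 0 0 0 -7
0 0 0 0 0 -14
0 0 0 0 0 -21
0 0 0 0 0 -28
0 0 0 0 0 -35'|grep wrist; python3 shift.py '0 0 0 0 0 -6
0 0 0 0 0 -11
0 0 0 0 0 -15
0 0 0 0 0 -15
0 0 0 0 0 -15'|grep wrist; python3 f.py;  python3 shift.py '0 0 0 0 0 0
0 0 0 0 0 0
0 0 0 0 0 0
0 0 0 0 0 0
0 0 0 0 0 0'  0.4 35; python3 f.py
```

```text
wrist_force: [0.2, -0.3, -0.1]
grip_width: 0.846
F [ 0.2 -0.3 -0.1] M [-0.02 -0.01 -0.01] z [ 541.7 -266.4   90.4] yaw 55.4 g 0.846
wrist_force: [-0.5, -0.1, -0.2]
wrist_force: [0.8, 1.0, -0.7]
F [ 0.8  1.  -0.7] M [-0.01  0.03 -0.04] z [ 542.  -266.8   90.7] yaw 105.0 g 0.847
t: 8.47
eef_pos: [543.2, -266.4, 90.9]
orientation: [180.0, 0.0, 105.2]
wrist_force: [-0.0, 1.6, 2.8]
grip_width: 0.599
grasp_force: 42.4
F [-0.   1.6  2.8] M [ 0.06  0.09 -0.09] z [ 543.2 -266.4   90.9] yaw 105.2 g 0.599
```

```bash
python3 shift.py '0 0 -0.3 0 0 4
0 0 -0.5 0 0 8
0 0 -0.7 0 0 12
0 0 -0.9 0 0 16
0 0 -1.1 0 0 20'|grep wrist; python3 f.py; python3 shift.py '0 0 -0.1 0 0 4
0 0 -0.3 0 0 8
0 0 -0.4 0 0 12
0 0 -0.6 0 0 16
0 0 -0.8 0 0 20' |grep wrist; python3 f.py
```

```text
wrist_force: [0.7, -0.3, -0.1]
F [ 0.7 -0.3 -0.1] M [ 0.03 -0.21  0.04] z [ 543.2 -266.    91.5] yaw 85.0 g 0.598
wrist_force: [1.6, 0.3, 1.0]
F [1.6 0.3 1. ] M [ 0.07 -0.28 -0.01] z [ 543.2 -266.    92.2] yaw 65.0 g 0.604
```

```bash
python3 shift.py '0 0 -0.1 0 0 4
0 0 -0.3 0 0 8
0 0 -0.4 0 0 12
0 0 -0.6 0 0 16
0 0 -0.8 0 0 20'|grep wrist; python3 f.py
```

```text
wrist_force: [1.0, 0.2, -0.3]
F [ 1.   0.2 -0.3] M [ 0.01 -0.2   0.06] z [ 543.2 -266.2   93. ] yaw 45.0 g 0.596
```

```bash
python3 shift.py '0 0 -0.1 0 0 4
0 0 -0.3 0 0 8
0 0 -0.4 0 0 12
0 0 -0.6 0 0 16
0 0 -0.8 0 0 20'|grep wrist; python3 f.py; python3 shift.py '0 0 0 0 0 0
0 0 0 0 0 0
0 0 0 0 0 0
0 0 0 0 0 -5
0 0 0 0 0 -10' 0.85|grep -A1 wrist;python3 f.py; python3 shift.py '0 0 0 0 0 -7
0 0 0 0 0 -14
0 0 0 0 0 -21
0 0 0 0 0 -28
0 0 0 0 0 -35'|grep wrist; python3 shift.py '0 0 0 0 0 -6
0 0 0 0 0 -11
0 0 0 0 0 -15
0 0 0 0 0 -15
0 0 0 0 0 -15'|grep wrist; python3 f.py;  python3 shift.py '0 0 0 0 0 0
0 0 0 0 0 0
0 0 0 0 0 0
0 0 0 0 0 0
0 0 0 0 0 0'  0.4 35; python3 f.py
```

```text
wrist_force: [1.3, 0.1, -0.9]
F [ 1.3  0.1 -0.9] M [ 0.03 -0.22  0.04] z [ 543.3 -266.    93.8] yaw 25.0 g 0.592
wrist_force: [0.5, 0.4, 0.2]
grip_width: 0.848
F [0.5 0.4 0.2] M [-0.    0.04  0.03] z [ 542.6 -266.4   94. ] yaw 35.5 g 0.848
wrist_force: [-0.7, 0.3, 0.4]
wrist_force: [-0.3, 0.7, 0.3]
F [-0.3  0.7  0.3] M [ 0.02  0.02 -0.01] z [ 542.6 -266.6   94.3] yaw 85.1 g 0.85
t: 11.8
eef_pos: [543.3, -266.6, 94.4]
orientation: [180.0, 0.0, 85.2]
wrist_force: [-0.0, 0.2, 2.9]
grip_width: 0.598
grasp_force: 38.8
F [-0.   0.2  2.9] M [ 0.06 -0.07  0.04] z [ 543.3 -266.6   94.4] yaw 85.2 g 0.598
```

```bash
python3 shift.py '0 0 -0.4 0 0 4
0 0 -0.7 0 0 8
0 0 -0.9 0 0 12
0 0 -1.1 0 0 16
0 0 -1.3 0 0 20'|grep wrist; python3 f.py; python3 shift.py '0 0 -0.1 0 0 4
0 0 -0.3 0 0 8
0 0 -0.4 0 0 12
0 0 -0.6 0 0 16
0 0 -0.8 0 0 20' |grep wrist; python3 f.py
```

```text
wrist_force: [0.0, 0.5, 0.0]
F [0.  0.5 0. ] M [-0.02 -0.15  0.  ] z [ 543.2 -266.2   95.3] yaw 65.0 g 0.593
wrist_force: [0.6, 0.9, -0.0]
F [ 0.6  0.9 -0. ] M [-0.02 -0.16 -0.  ] z [ 543.4 -266.1   96.2] yaw 45.0 g 0.604
```

```bash
python3 shift.py '0 0 -0.1 0 0 4
0 0 -0.3 0 0 8
0 0 -0.4 0 0 12
0 0 -0.6 0 0 16
0 0 -0.8 0 0 20'|grep wrist; python3 f.py
```

```text
wrist_force: [-0.4, 0.1, 1.4]
F [-0.4  0.1  1.4] M [ 0.   -0.13 -0.02] z [ 543.5 -266.2   97.1] yaw 25.0 g 0.601
```

```bash
python3 shift.py '0 0 -0.2 0 0 4
0 0 -0.4 0 0 8
0 0 -0.6 0 0 12
0 0 -0.8 0 0 16
0 0 -1 0 0 20'|grep wrist; python3 f.py; python3 shift.py '0 0 0 0 0 0
0 0 0 0 0 0
0 0 0 0 0 0
0 0 0 0 0 -5
0 0 0 0 0 -10' 0.85|grep -A1 wrist;python3 f.py; python3 shift.py '0 0 0 0 0 -7
0 0 0 0 0 -14
0 0 0 0 0 -21
0 0 0 0 0 -28
0 0 0 0 0 -35'|grep wrist; python3 shift.py '0 0 0 0 0 -6
0 0 0 0 0 -11
0 0 0 0 0 -15
0 0 0 0 0 -15
0 0 0 0 0 -15'|grep wrist; python3 f.py;  python3 shift.py '0 0 0 0 0 0
0 0 0 0 0 0
0 0 0 0 0 0
0 0 0 0 0 0
0 0 0 0 0 0'  0.4 35; python3 f.py
```

```text
wrist_force: [1.4, 0.9, 1.6]
F [1.4 0.9 1.6] M [ 0.01 -0.21  0.1 ] z [ 543.5 -266.3   98. ] yaw 5.0 g 0.599
wrist_force: [0.7, 0.8, 0.3]
grip_width: 0.847
F [0.7 0.8 0.3] M [ 0.01 -0.03 -0.01] z [ 542.5 -266.3   97.7] yaw 15.5 g 0.847
wrist_force: [-0.6, 0.4, 0.3]
wrist_force: [0.8, -0.3, 0.6]
F [ 0.8 -0.3  0.6] M [-0.01  0.02  0.06] z [ 542.6 -266.6   98.1] yaw 65.1 g 0.85
t: 15.13
eef_pos: [543.2, -266.8, 98.2]
orientation: [179.9, 0.0, 65.2]
wrist_force: [0.9, -1.2, 2.4]
grip_width: 0.597
grasp_force: 38.8
F [ 0.9 -1.2  2.4] M [-0.1  -0.09 -0.  ] z [ 543.2 -266.8   98.2] yaw 65.2 g 0.597
```

```bash
python3 shift.py '0 0 -0.4 0 0 4
0 0 -0.7 0 0 8
0 0 -0.9 0 0 12
0 0 -1.1 0 0 16
0 0 -1.4 0 0 20'|grep wrist; python3 f.py; python3 shift.py '0 0 -0.2 0 0 4
0 0 -0.4 0 0 8
0 0 -0.6 0 0 12
0 0 -0.8 0 0 16
0 0 -1 0 0 20' |grep wrist; python3 f.py
```

```text
wrist_force: [0.5, -1.1, -0.8]
F [ 0.5 -1.1 -0.8] M [-0.07 -0.19  0.07] z [ 543.2 -266.1   99.3] yaw 45.0 g 0.597
wrist_force: [-0.7, -0.4, -1.0]
F [-0.7 -0.4 -1. ] M [-0.06 -0.11 -0.01] z [ 543.1 -266.1  100.2] yaw 25.0 g 0.599
```

```bash
python3 shift.py '0 0 -0.2 0 0 4
0 0 -0.4 0 0 8
0 0 -0.6 0 0 12
0 0 -0.8 0 0 16
0 0 -1 0 0 20'|grep wrist; python3 f.py
```

```text
wrist_force: [0.7, -1.0, -0.2]
F [ 0.7 -1.  -0.2] M [ 0.05 -0.22  0.02] z [ 543.1 -265.9  101.1] yaw 5.0 g 0.597
```

```bash
python3 shift.py '0 0 -0.2 0 0 4
0 0 -0.4 0 0 8
0 0 -0.6 0 0 12
0 0 -0.8 0 0 16
0 0 -1 0 0 20'|grep wrist; python3 f.py
```

```text
wrist_force: [-0.3, -0.8, -0.2]
F [-0.3 -0.8 -0.2] M [ 0.   -0.18  0.02] z [ 543.2 -265.8  102.1] yaw -15.0 g 0.599
```

```bash
python3 shift.py '0 0 -0.2 0 0 4
0 0 -0.4 0 0 8
0 0 -0.6 0 0 12
0 0 -0.8 0 0 16
0 0 -1 0 0 20'|grep wrist; python3 f.py;python3 shift.py '0 0 -0.2 0 0 4
0 0 -0.4 0 0 8
0 0 -0.6 0 0 12
0 0 -0.8 0 0 16
0 0 -1 0 0 20'|grep wrist; python3 f.py; python3 shift.py '0 0 -0.4 0 0 0
0 0 -0.8 0 0 0
0 0 -1.2 0 0 0'|grep wrist; python3 f.py
```

```text
wrist_force: [-0.0, -0.2, 0.1]
F [-0.  -0.2  0.1] M [ 0.02 -0.12 -0.03] z [ 543.1 -265.5  102.9] yaw -35.0 g 0.597
wrist_force: [0.7, 0.0, -0.4]
F [ 0.7  0.  -0.4] M [-0.01 -0.22  0.02] z [ 543.3 -265.6  103.9] yaw -55.0 g 0.598
wrist_force: [0.4, -0.5, -0.5]
F [ 0.4 -0.5 -0.5] M [-0.03 -0.21  0.01] z [ 543.  -266.1  105.4] yaw -54.7 g 0.598
```

```bash
python3 shift.py '0 0 -0.5 0 0 0
0 0 -1 0 0 0
0 0 -1.5 0 0 0'|grep wrist; python3 f.py; python3 shift.py '0 0 -0.5 0 0 0
0 0 -1 0 0 0
0 0 -1.5 0 0 0'|grep wrist; python3 f.py
```

```text
wrist_force: [0.9, -0.3, -0.0]
F [ 0.9 -0.3 -0. ] M [-0.09 -0.15  0.01] z [ 542.8 -266.4  107.3] yaw -54.8 g 0.597
wrist_force: [0.4, 0.3, -0.5]
F [ 0.4  0.3 -0.5] M [ 0.   -0.03  0.01] z [ 542.6 -266.3  108.7] yaw -54.8 g 0.597
```

The nut has lifted 4.8 mm freely, more than its play, so it is off. Raise it and check where it would travel.

```bash
python3 shift.py '0 0 -3 0 0 0
0 0 -8 0 0 0
0 0 -18 0 0 0
0 0 -28 0 0 0
0 0 -38 0 0 0'|grep wrist; python3 f.py
python3 - <<'E'
from h import *
print(totool([460.7,-20,147]))
cal=vision.calibration("wrist");im=vision.snapshot("wrist");print(cast("top",(287,268.5),3))
cv2.imwrite("pics/s3.png",np.hstack([im[:,:],cv2.resize(vision.snapshot("scene")[120:320,80:200],(240,400))[:420].copy() if 0 else np.pad(vision.snapshot("scene")[130:340,80:320],((0,210),(0,0),(0,0)))]))
E
```

```text
wrist_force: [0.2, -0.4, -0.6]
F [ 0.2 -0.4 -0.6] M [0.03 0.03 0.02] z [ 542.9 -266.7  148. ] yaw -54.8 g 0.599
[-249.   -75.     0.9]
[460.7 -20.    3. ]
```

View pics/s3.png

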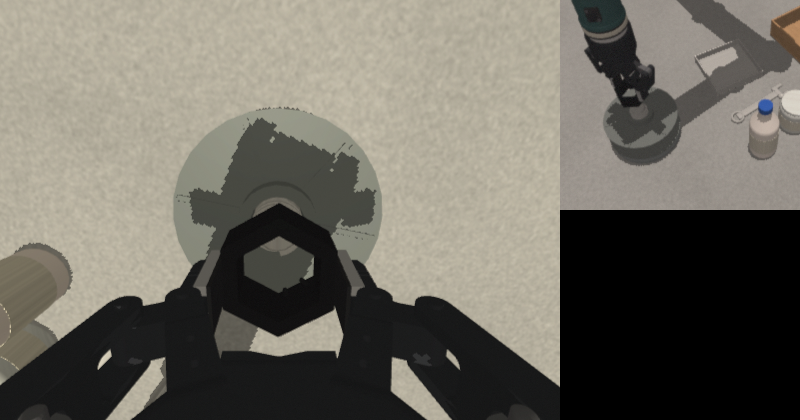

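The nut is clear of the post and level in the hand. Carry it to the dish centre.

```bash
python3 shift.py '-20 -6 0 0 0 0
-55 -16 0 0 0 0
-90 -27 0 0 0 0
-125 -38 0 0 0 0
-160 -48 0 0 0 0'|grep wrist; python3 shift.py '-35 -10 0 0 0 0
-62 -19 0 0 0 0
-80 -24 0 0 0 0
-89 -27 0 0 0 0
-89 -27 0 0 0 0'|grep eef; python3 shift.py '0 0 20 0 0 0
0 0 50 0 0 0
0 0 80 0 0 0
0 0 105 0 0 0
0 0 118 0 0 0'|grep wrist; python3 f.py;python3 shift.py '0 0 2 0 0 0
0 0 4 0 0 0
0 0 6 0 0 0
0 0 8 0 0 0
0 0 10 0 0 0'|grep wrist; python3 f.py
```

```text
wrist_force: [1.2, 0.8, -1.1]
eef_pos: [459.9, -17.6, 146.3]
wrist_force: [-0.6, 0.2, -0.9]
F [-0.6  0.2 -0.9] M [ 0.04  0.04 -0.01] z [461.  -21.3  26.6] yaw -54.9 g 0.597
wrist_force: [0.5, -0.2, 0.0]
F [ 0.5 -0.2  0. ] M [-0.02 -0.04  0.  ] z [461.4 -20.1  19.3] yaw -54.8 g 0.603
```

```bash
python3 shift.py '0 0 1 0 0 0
0 0 2 0 0 0
0 0 3.5 0 0 0
0 0 5 0 0 0
0 0 6 0 0 0'|grep wrist; python3 f.py;python3 shift.py '0 0 1 0 0 0
0 0 2 0 0 0
0 0 2 0 0 0'|grep wrist; python3 f.py;python3 shift.py '0 0 1 0 0 0
0 0 2 0 0 0
0 0 2 0 0 0'|grep wrist; python3 f.py
```

```text
wrist_force: [-0.3, 0.0, -0.5]
F [-0.3  0.  -0.5] M [ 0.02  0.06 -0.01] z [460.6 -19.6  12.5] yaw -54.8 g 0.6
wrist_force: [-0.9, 1.6, 7.2]
F [-0.9  1.6  7.2] M [0.29 0.18 0.02] z [460.5 -19.6  11.2] yaw -54.8 g 0.6
wrist_force: [-3.2, 5.2, 28.3]
F [-3.2  5.2 28.3] M [0.81 0.84 0.  ] z [460.5 -19.5  11. ] yaw -54.9 g 0.6
```

The nut touched down at TCP z≈11.2. I'll relieve the press, then open and rise.

```bash
python3 shift.py '0 0 -1 0 0 0
0 0 -1.8 0 0 0
0 0 -2.2 0 0 0'|grep wrist; python3 shift.py '0 0 0 0 0 0
0 0 0 0 0 0
0 0 0 0 0 0' 0.8; python3 shift.py '0 0 -15 0 0 0
0 0 -40 0 0 0
0 0 -75 0 0 0
0 0 -110 0 0 0
0 0 -140 0 0 0'|grep wrist
python3 - <<'E'
from h import *
im=vision.snapshot("wrist");cv2.imwrite("pics/w4.png",im)
s=monitor.observe();print(s["t"],s["eef_pos"],s["joint_pos"])
E
```

```text
wrist_force: [-0.8, 0.7, 3.2]
t: 21.98
eef_pos: [460.7, -19.8, 10.6]
orientation: [180.0, -0.0, -54.8]
wrist_force: [0.1, 0.5, 0.8]
grip_width: 0.8
grasp_force: 0.0
wrist_force: [0.1, 1.2, 0.5]
22.45 [462.98244401 -21.30050844 156.30637833] [-48.96182524  43.1610688   70.90031225 130.72561888 -58.27849015
  49.55396732 -83.21737511]
```

View pics/w4.png

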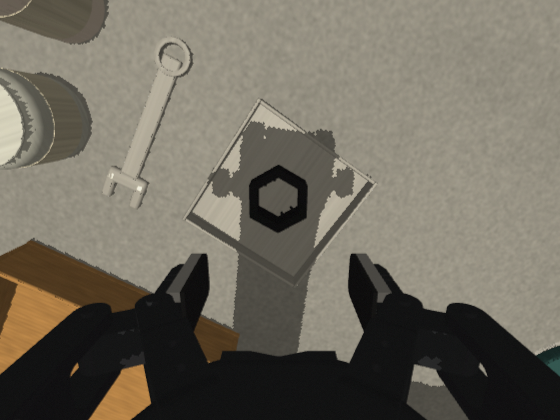

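The nut lies flat in the dish at about (278,198). Now back to the stand, unwinding the wrist to a comfortable yaw.

```bash
python3 shift.py '20 6 0 0 0 0
55 16 0 0 0 0
90 27 0 0 0 0
125 38 0 0 0 0
155 46 0 0 0 0' 1.0 |grep wrist; python3 shift.py '30 9 0 0 0 -6
55 16 0 0 0 -13
75 22 0 0 0 -20
88 27 0 0 0 -27
92 28 0 0 0 -34'|grep wrist;  python3 shift.py '0 0 0 0 0 -7
0 0 0 0 0 -14
0 0 0 0 0 -21
0 0 0 0 0 -28
0 0 0 0 0 -35'|grep wrist; python3 shift.py '0 0 0 0 0 -7
0 0 0 0 0 -14
0 0 0 0 0 -21
0 0 0 0 0 -28
0 0 0 0 0 -35'|grep wrist; python3 shift.py '0 0 0 0 0 -5
0 0 0 0 0 -10
0 0 0 0 0 -14
0 0 0 0 0 -16
0 0 0 0 0 -16'|grep wrist; python3 shift.py '0 0 0 0 0 0
0 0 0 0 0 0
0 0 0 0 0 0
0 0 0 0 0 0'|grep eef;python3 - <<'E'
from h import *
cal=vision.calibration("wrist");im=vision.snapshot("wrist");cv2.imwrite("pics/w5.png",im)
s=monitor.observe();print(s["t"],s["eef_pos"],s["orientation"],s["joint_pos"])
# predicted px of collar
T=np.linalg.inv(cal["extrinsics"])
for P in([543.5,-266.2,86.5],[543.5,-266.2,103.5]):
    q=cal["camera_matrix"]@(T[:3]@np.array(P+[1]));print(q[:2]/q[2])
print(totool([543.5,-266.2,75]))
E
```

```text
wrist_force: [0.2, 1.6, 0.7]
wrist_force: [0.2, 0.1, 0.3]
wrist_force: [0.8, 0.9, -0.4]
wrist_force: [-0.4, 0.8, -0.7]
wrist_force: [0.5, 0.1, -1.0]
eef_pos: [542.5, -264.1, 150.7]
24.9167 [ 542.52648669 -264.14669435  150.72810952] [-1.79993798e+02  8.10900208e-03  6.51896522e+01] [ -1.22938474  35.03357967  33.21613241 112.8449017  -28.94968883
  40.49525701  24.97449118]
[279.24404889 224.69925261]
[279.29491367 233.30645846]
[-1.4  1.8 75.7]
```

View pics/w5.png

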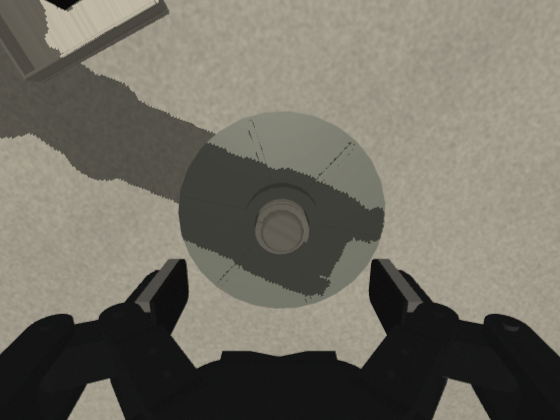

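The collar and post sit at about (281,230), as predicted. Descend and grip the collar.

```bash
python3 shift.py '-1 2 15 0 0 0
-1.2 2.3 35 0 0 0
-1.2 2.3 53 0 0 0
-1.2 2.3 66 0 0 0
-1.2 2.3 74 0 0 0'|grep wrist; python3 shift.py '0 0 1 0 0 0
0 0 1.5 0 0 0
0 0 1.5 0 0 0
0 0 1.5 0 0 0' 0.75 35 |grep wrist; python3 f.py; python3 shift.py '0 0 0 0 0 0
0 0 0 0 0 0
0 0 0 0 0 0
0 0 0 0 0 0' 0.4 40; python3 f.py
```

```text
wrist_force: [0.3, 0.3, 0.5]
wrist_force: [-0.7, -0.3, 0.0]
F [-0.7 -0.3  0. ] M [0.02 0.01 0.01] z [ 544.7 -266.7   76.1] yaw 65.2 g 0.751
t: 26.0
eef_pos: [544.5, -266.5, 76.2]
orientation: [179.9, -0.0, 65.2]
wrist_force: [-0.8, 0.7, 5.4]
grip_width: 0.633
grasp_force: 41.8
F [-0.8  0.7  5.4] M [0.13 0.21 0.09] z [ 544.5 -266.5   76.2] yaw 65.2 g 0.633
```

```bash
python3 shift.py '0 0 -1 0 0 0
0 0 -3 0 0 0
0 0 -6 0 0 0
0 0 -10 0 0 0
0 0 -14 0 0 0' - 45|grep wrist; python3 f.py; python3 shift.py '0 0 -5 0 0 0
0 0 -10 0 0 0
0 0 -15 0 0 0
0 0 -20 0 0 0
0 0 -25 0 0 0'|grep wrist; python3 f.py
```

```text
wrist_force: [-0.1, 0.8, -2.7]
F [-0.1  0.8 -2.7] M [-0.01  0.   -0.03] z [ 543.7 -265.9   89.1] yaw 65.2 g 0.632
wrist_force: [0.1, -0.8, -3.1]
F [ 0.1 -0.8 -3.1] M [-0.05 -0.01  0.03] z [ 544.2 -266.3  114.9] yaw 65.2 g 0.633
```

```bash
python3 shift.py '0 0 -8 0 0 0
0 0 -20 0 0 0
0 0 -35 0 0 0
0 0 -50 0 0 0
0 0 -62 0 0 0'|grep wrist; python3 shift.py '0 0 -4 0 0 0
0 0 -5 0 0 0
0 0 -5 0 0 0'|grep eef; python3 f.py
python3 - <<'E'
from h import *
im=cv2.imread("pics/top0.png");hs=cv2.cvtColor(im,cv2.COLOR_BGR2HSV)
# bright floor of carton
m=cv2.inRange(hs,(5,90,75),(25,255,255));m[:, :85]=0;m[:,230:]=0
m=cv2.morphologyEx(m,cv2.MORPH_OPEN,np.ones((7,7)))
c=max(cv2.findContours(m,0,1)[0],key=cv2.contourArea);q=cv2.boxPoints(cv2.minAreaRect(c))
P=np.array([cast("top",p,5) for p in q]);print(q.tolist(),P.tolist(),P.mean(0),np.linalg.norm(np.diff(P,axis=0),axis=1))
im=cv2.imread("pics/scene0.png");
for a in[((352,127),55),((412,167),55),((350,212),55),((292,168),55)]: print(cast("scene",*a))
for a in[((99,195),55),((203,186),55),((212,295),55),((106,305),55)]: print("top",cast("top",*a))
print(totool([510,260,181]))
E
```

```text
wrist_force: [0.2, -0.8, -2.3]
eef_pos: [544.1, -266.0, 181.5]
F [ 0.4  0.  -2.7] M [ 0.02  0.03 -0.01] z [ 544.1 -266.   181.5] yaw 65.2 g 0.638
[[105.58812713623047, 197.11651611328125], [201.7757568359375, 187.86770629882812], [212.27407836914062, 297.050537109375], [116.08645629882812, 306.2993469238281]] [[615.6, 382.6, 5.0], [637.9, 170.6, 5.0], [398.3, 142.6, 5.0], [377.6, 350.2, 5.0]] [507.35 261.5    5.  ] [213.16962729 241.23051217 208.62945621]
[406.1 338.   55. ]
[608.  380.1  55. ]
[652.6 152.4  55. ]
[465.1 106.6  55. ]
top [614.2 378.7  55. ]
top [635.  160.3  55. ]
top [407.  136.8  55. ]
top [385.7 354.6  55. ]
[ 463.3 -251.4    0.6]
```

Lifted clear at about 2.7 N; tray centre ≈ (510,259). Carry the reel over.

```bash
python3 shift.py '12 -6.5 0 0 0 0
36 -19.5 0 0 0 0
66 -36 0 0 0 0
96 -52 0 0 0 0
126 -68 0 0 0 0'|grep -A1 wrist; python3 shift.py '30 -16 0 0 0 0
60 -32 0 0 0 0
90 -49 0 0 0 0
120 -65 0 0 0 0
150 -81 0 0 0 0'|grep -A1 wrist;python3 shift.py '30 -16 0 0 0 0
60 -32 0 0 0 0
90 -49 0 0 0 0
120 -65 0 0 0 0
144 -78 0 0 0 0'|grep -A1 wrist;python3 shift.py '20 -11 0 0 0 0
34 -19 0 0 0 0
41 -23 0 0 0 0
42 -23 0 0 0 0
42 -23 0 0 0 0'|grep -A1 wrist; python3 f.py
python3 - <<'E'
from h import *
print(totool([510,259,181]))
im=np.hstack([vision.snapshot("top")[150:340,60:340],vision.snapshot("scene")[60:250,240:440]]);cv2.imwrite("pics/c1.png",cv2.resize(im,None,fx=1.6,fy=1.6))
s=monitor.observe();print(s["t"],s["joint_pos"])
E
```

```text
wrist_force: [1.0, -0.1, -3.4]
grip_width: 0.637
wrist_force: [0.7, -1.1, -3.0]
grip_width: 0.632
wrist_force: [0.6, 1.0, -2.1]
grip_width: 0.634
wrist_force: [0.0, -0.9, -1.9]
grip_width: 0.633
F [ 0.  -0.9 -1.9] M [-0.02  0.02  0.04] z [510.2 257.7 180.8] yaw 65.2 g 0.633
[ 1.1 -0.7 -0.2]
29.2667 [-58.46384349  31.64100482  38.71885986 115.8232564  -29.05754917
  42.35667542 -26.74413288]
```

View pics/c1.png

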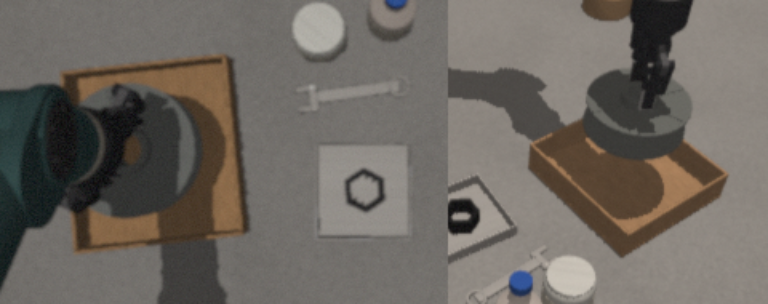

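The reel is level and centred over the tray, and the nut is in the dish. Lower it.

```bash
python3 shift.py '0 0 8 0 0 0
0 0 26 0 0 0
0 0 50 0 0 0
0 0 72 0 0 0
0 0 86 0 0 0'|grep wrist; python3 shift.py '0 0 8 0 0 0
0 0 16 0 0 0
0 0 22 0 0 0
0 0 26 0 0 0
0 0 28 0 0 0'|grep wrist; python3 f.py;python3 shift.py '0 0 2 0 0 0
0 0 4 0 0 0
0 0 6 0 0 0
0 0 7 0 0 0
0 0 8 0 0 0'|grep wrist; python3 f.py
```

```text
wrist_force: [-0.1, 0.3, -2.5]
wrist_force: [-0.3, 0.7, -2.6]
F [-0.3  0.7 -2.6] M [ 0.02 -0.06  0.02] z [511.3 257.9  67.2] yaw 65.2 g 0.637
wrist_force: [0.1, -0.9, -2.8]
F [ 0.1 -0.9 -2.8] M [-0.09  0.04 -0.02] z [511.  258.1  59.4] yaw 65.2 g 0.633
```

```bash
python3 shift.py '0 0 0.7 0 0 0
0 0 1.4 0 0 0
0 0 2 0 0 0
0 0 2 0 0 0'|grep wrist; python3 f.py;python3 shift.py '0 0 0.5 0 0 0
0 0 1 0 0 0
0 0 1.2 0 0 0
0 0 1.2 0 0 0'|grep wrist; python3 f.py
```

```text
wrist_force: [-0.1, 0.1, -2.5]
F [-0.1  0.1 -2.5] M [0.05 0.02 0.02] z [510.9 258.   57.2] yaw 65.2 g 0.635
wrist_force: [-2.0, 0.0, 1.3]
F [-2.   0.   1.3] M [-0.07  0.12 -0.  ] z [510.9 258.   56.4] yaw 65.2 g 0.632
```

Touchdown at z≈56.4, as predicted (55.7). Open, rise, look.

```bash
python3 shift.py '0 0 0 0 0 0
0 0 0 0 0 0
0 0 0 0 0 0
0 0 0 0 0 0' 0.9|tail -3; python3 shift.py '0 0 -10 0 0 0
0 0 -30 0 0 0
0 0 -60 0 0 0
0 0 -95 0 0 0
0 0 -130 0 0 0'|grep wrist; python3 shift.py '0 0 -15 0 0 0
0 0 -20 0 0 0
0 0 -20 0 0 0
0 0 -20 0 0 0'
python3 - <<'E'
from h import *
im=np.hstack([vision.snapshot("wrist"),np.pad(vision.snapshot("scene")[60:300,220:440],((0,180),(0,0),(0,0)))]);cv2.imwrite("pics/c2.png",im)
E
```

```text
wrist_force: [0.1, -0.4, 0.4]
grip_width: 0.898
grasp_force: 0.0
wrist_force: [0.6, 0.2, -0.2]
t: 32.27
eef_pos: [510.1, 258.0, 205.6]
orientation: [-179.9, 0.0, 65.2]
wrist_force: [-0.6, -0.6, -1.0]
grip_width: 0.902
grasp_force: 0.0
```

View pics/c2.png

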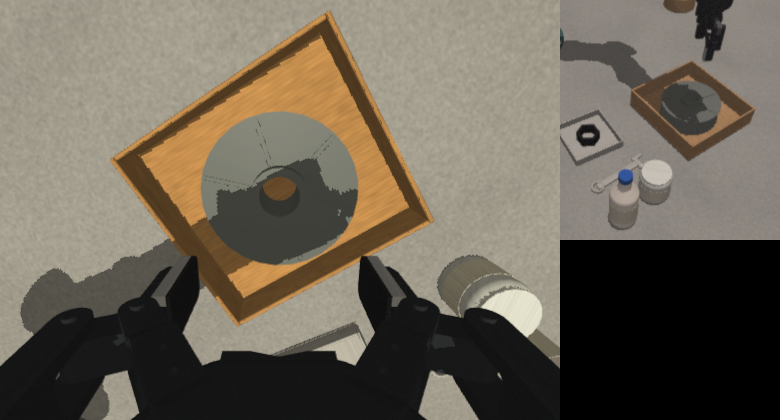

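The reel lies flat in the tray, centred near (280,190) in the wrist view. The nut is in the dish and the other things have not moved.

```bash
python3 -c "
from cell import arm, vision, order, monitor
print(order.hand_in())"
```

```text
the job is handed in; nothing more can be done
None
```

I unscrewed the nut clockwise and laid it in the steel dish, set the reel flat in the cardboard tray, left the other things alone, and handed the job in at about 32 s; no verdict came back.

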